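# Put the stapler away and shut the stationery chest

## Task

Put the stapler away in the big empty bay of the open stationery chest, standing on its base. Then unlock the folding lid stay by lifting its knee past centre, lower the lid under control without ever letting it drop, and press it down until the spring catch snaps and the lid is fully shut. Leave everything else on the desk and in the chest where it is.

Things in the scene. Friction and masses are not known exactly. Their poses are not given: they have to be found in the camera images.
- chest: Brown walnut stationery chest, fixed on the desk: 220 deep (x), 300 wide (y), 90 high to the rim; walls and floor 10. Origin: centre of its underside, z up. Front faces its own -x (roughly the world's +y); lid hinged on the rear (+x) rim. A divider 35 high at y +55 parts the big empty bay (y -140 to +52) from a small bay (y +58 to +140) where the stay folds.
- bay (a point): Point on the floor of the big bay, 10 above the desk: chest x 0, y -45, near the bay's middle. Axes as the chest's.
- roller (a point): Steel roller of the spring catch, on the inside of the chest's front wall at mid width (44 wide, reaching 23 in from the wall), 73 above the desk. A bead under the lid must be pushed past it: some 15 N of extra push on the lid near its front edge, then it snaps shut.
- lid (a joint): Lid angle, rad: 0 fully shut; starts open at 1.40, held by the locked stay. 220 x 300 x 12 board, 0.55 kg, 15 percent either way. Hinges are stiff: with the stay unlocked the lid keeps its place by itself above about 1.15 rad, but falls if let go lower down. Resting unpressed on the catch it reads about 0.06 (front edge 13 mm proud).
- lid_hinge (a point): Middle of the hinge line (along the chest's y) at the rear rim: chest x +110, height 90.5, in the plane of the lid's underside. Turns with the lid: its -x axis points along the lid to the handle, z out of the outer face.
- lid_handle (a point): Middle of the brass bar handle beyond the lid's front edge: round bar, diameter 10, 110 long, parallel to the chest's y, its centre 35 off the edge, on two posts 100 apart; 255 from the hinge line and 6 outside the underside plane. With the lid open it is the topmost part, about 345 above the desk. Axes as the lid's.
- lid_press (a point): Point on the outer face of the lid, 25 in from the front edge at mid width, above the catch: where to press when the lid is down. Axes as the lid's.
- stay_knee (a point): Centre of the knee of the brass folding stay: a round stud, diameter 16, 24 long along the chest's y, joining two flat bars 13 wide. Locked, it is about 155 above the desk with the lid some 45 behind it. It swings on a circle of 87 about stay_foot: to lift it, move it along that circle towards the chest's front (-x) and at first up.
- stay_foot (a point): Lower pivot of the stay, at the chest's +y end: chest x +10, y +118, height 78.5. Does not move relative to the chest; the stay moves in the plane y = +118.
- stay_upper (a joint): Bend of the stay's knee, rad: -0.14 locked (on its stop, sagging back past centre), 0 straight = centre, positive = unlocked, about 2.97 with the lid shut. Lid and stay are one linkage: swinging the knee 0.3 rad forward about the foot makes this about +0.5 and the lid about 1.35. A few newtons at the knee suffice.
- stapler: Desk stapler, black base, dark blue top, steel nose: 130 long (x), base 36 wide, upper part 30 wide (y), 48 high, 0.22 kg. Origin at the centre of its underside, z up. It stands on the desk at the robot's left.
- mug: White mug, 80 in diameter, 95 high, origin under its centre. Bystander.
- punch: Two-hole punch, black base and blue lever plate, 100 (x) x 120 (y) x 66 high, origin under its centre. Bystander.
- phone: Black phone lying flat, 150 x 72 x 8, origin under its centre. Bystander.
- clip_tin: Round aluminium clip tin, 44 in diameter, 20 high, in the small bay, origin under its centre. Bystander.
- staple_box: Red box of staples, 60 x 34 x 22, in the small bay, origin under its centre. Bystander.
Mind the look-alikes: they are no part of the job. What is shaped like the stapler but pink, white or yellow is not meant.

How it is judged:
By the outcome, as a careful person would: the job done as asked, in the order asked, and still so for the second after the job is handed in, with the robot touching nothing.
It also fails if it takes over 64 s, if anything falls off the work surface, if the arm or the gripper's body presses on something with over 40 N, if the wrist force passes 120 N, or if a joint passes its speed limit or range.

## Robot

A 6-joint arm with a two-finger parallel gripper is mounted at the origin on the work surface. World frame = base frame: x ahead of the robot, y to its left, z up, the work surface at z = 0. Lengths are in m, angles in rad, forces in N, time in s.
With the tool pointing down it reaches from about 0.375 to 0.9 m from the base axis. Payload 3.1 kg.
Tool frame: the origin (TCP) lies on the centre line of the jaws, within the pads' length; the fingertips stand 25 mm ahead of it and the grasp point (between the pads) lies 6 mm ahead of it (manip.tip_extent is the distance from the TCP to the fingertips, in m); z points along the fingers, y is the line along which they close (so a half turn about z gives the same grasp; the last joint's range is limited). The gripper opens to 85 mm and grips with 20 to 120 N. Pads are 22 mm wide; open, the fingers measure 114 mm over their backs; the gripper's body (76 mm by 85 mm) begins 54 mm behind the grasp point. The pads swing forward as they close: fully open they stand 13 mm farther back than shut.
Start: joints at [-1.419, 0.527, 1.433, -0, 1.181, -0.178], TCP at [0.203, -0.591, 0.256] pointing down, gripper open.
Joint ranges: [-3.08, 3.08], [-0.75, 2.2], [0.22, 2.44], [-1.43, 4.57], [0, 2.65], [-2.85, 2.85]. Speed limits (rad/s): [2.79, 2.79, 3.14, 3.14, 3.14, 3.14].

## Interface

Orientations are given as a unit quaternion [x, y, z, w].
In Python, from station import readout, imaging, order, manip gives the robot as it stands.
- The arm moves only by the tool move_arm, never from a script. Its argument "rows" is a list of rows, each a list of 7 numbers: the turn, a rotation vector about the tool's x, y, z in degrees, then the shift along the tool's x, y, z in mm, then the closure, from 0 (fully open) to 1 (shut). A call has 1 to 12 rows; each row is the pose to reach, as a shift and turn from the pose commanded when the call began, along the tool's axes at that moment; what a row does not reach only later rows make up. A row lasts 1/12 s, in which the tool goes at most 41.7 mm and 7.16 degrees, less where a joint would pass 70% of its speed; a pose out of reach is approached as far as the arm can. A call with a gripper value outside its range is refused whole. The fingers move at their own pace and stop on an object; "squeeze" is the grip in N (left out, the last holds). Time passes only in rows, so rows that repeat a pose let the fingers close. It gives the time, the measured TCP pose, the force, the opening and the grip force at its end, in the units of the state.
- readout.sense(): the state, without advancing time (a new reading comes with each control period).
- imaging.snapshot(name): name is "scene" or "top" or "wrist"; returns a dict with "img" (420x560x3 uint8, red, green, blue), "z_map" (420x560 float32, m along the optical axis (not along the pixel's ray), 0 where there is no reading), "fovy" (degrees; the focal length in pixels is half the picture's height over the tangent of half this angle, whatever the lens; pixels are square), "cx", "cy" (the principal point, pixels), "rvec" (rotation vector, rad) and "tvec" (3), from world to camera coordinates, as OpenCV has them. Camera axes: x right, y down, z forward; pixel columns grow to the right and rows downward; lengths in m; the calibration is good to about 2 mm. A picture is of the moment at which its call begins.
- order.sign_off(): hands the job in; it is judged then, once.
The state is a dict: "t": time; "q": joint angles; "qd": joint speeds; "tau": joint torques, N m; "tcp_pos": TCP position; "tool_rot": TCP orientation; "force": force on the tool from outside, world axes, zero at the start; "ft_torque": the same for the moment, N m; "finger_gap": opening from 0.0 (shut) to 1.0 (fully open); "gripper_force": force on a finger pad.
Only numpy, scipy, OpenCV 4.12 (cv2) and the standard library are available. Lean on these libraries where they do the work, as an engineer would, in place of code of your own. Each camera call takes 0.05 s, during which the arm holds its last target. There are 200 camera calls.

## Working session

There is one attempt and no reset: what is moved stays moved. The work goes in short steps, Python scripts to look and compute and a tool call to move; the robot and the scene stay as the last step left them, time stands still between calls to the robot, and variables do not carry over. Pictures are saved under pics/ and viewed, at most 10 in all, crops included, and the job is handed in when it is done.

Besides the shell and the picture viewer there is one more tool, called after "Call:" by a JSON object that holds its "api" and its "payload", one argument or row to a line. move_arm: Moves the arm, as the interface text tells. Its arguments: {"type":"object","properties":{"rows":{"type":"array"},"squeeze":{"type":"number"}},"required":["rows"]}

```bash
ls; mkdir -p pics
cat > h.py <<'E'
import numpy as np, cv2
from scipy.spatial.transform import Rotation as R
from station import readout, imaging, order, manip
def snap(n):
    s=imaging.snapshot(n); h,w=s['z_map'].shape
    s['f']=h/2/np.tan(np.radians(s['fovy'])/2); s['Rm']=R.from_rotvec(np.ravel(s['rvec'])).as_matrix(); s['t']=np.ravel(s['tvec'])
    z=s['z_map']; v,u=np.mgrid[:h,:w]
    c=np.stack([(u-s['cx'])/s['f']*z,(v-s['cy'])/s['f']*z,z],-1)
    s['P']=(c-s['t'])@s['Rm']; s['P'][z==0]=np.nan
    return s
def save(s,n,box=None,k=1):
    i=s['img'][:,:,::-1]
    if box: i=i[box[1]:box[3],box[0]:box[2]]
    cv2.imwrite('pics/'+n,cv2.resize(i,None,fx=k,fy=k,interpolation=cv2.INTER_CUBIC))
def proj(s,p):
    c=np.atleast_2d(p)@s['Rm'].T+s['t']; return c[:,:2]/c[:,2:]*s['f']+[s['cx'],s['cy']]
def ray(s,u,v,z):
    d=np.array([(u-s['cx'])/s['f'],(v-s['cy'])/s['f'],1])@s['Rm']; o=-s['t']@s['Rm']; return o+d*(z-o[2])/d[2]
E
python3 - <<'E'
from h import *
for n in('scene','top'):
    s=snap(n); save(s,n+'0.png'); print(n,s['fovy'],s['cx'],s['cy'],-s['t']@s['Rm'],s['Rm'][2],np.isnan(s['P'][...,0]).mean())
    np.savez(n+'0.npz',**{k:s[k] for k in('img','P')})
st=readout.sense(); print(st['tcp_pos'],st['tool_rot'],st['force'],R.from_quat(st['tool_rot']).as_matrix(), manip.tip_extent)
E
```

```text
pics
scene 44.13372959828412 285.331280555177 217.05126557238583 [ 1.36317391 -0.39688225  1.35981251] [-0.55209709  0.27043827 -0.7887027 ] 0.0040943877551020405
top 43.086487816951845 282.0485323855965 207.11158438086667 [0.16741632 0.06016065 1.74181368] [ 0.19305409  0.00565032 -0.98117185] 0.004090136054421769
[ 0.20292268 -0.59048684  0.25541821] [ 9.86353689e-01  1.64637146e-01  1.76489502e-06 -1.00546115e-03] [ 1.07112127 -0.22603808 -0.05223847] [[ 9.45789221e-01  3.24780915e-01 -3.27590887e-04]
 [ 3.24780908e-01 -9.45787199e-01  1.98406177e-03]
 [ 3.34554130e-04 -1.98289950e-03 -9.99997978e-01]] 0.025
```

```bash
python3 -c "
from station import manip,order,readout,imaging
for m in(manip,order,readout,imaging): print(m.__name__,[a for a in dir(m) if a[0]!='_'])"
```

```text
Traceback (most recent call last):
AttributeError: 'Robot' object has no attribute '__name__'. Did you mean: '__ne__'?
```

View pics/scene0.png

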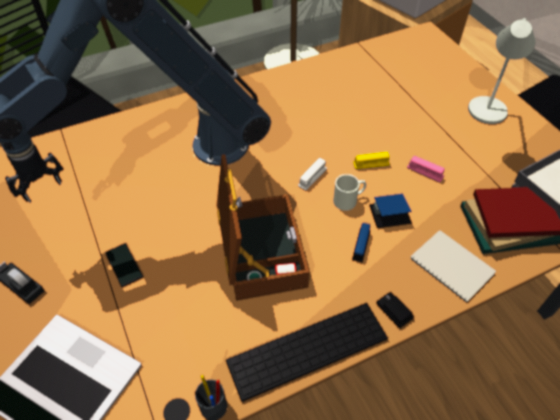

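View pics/top0.png

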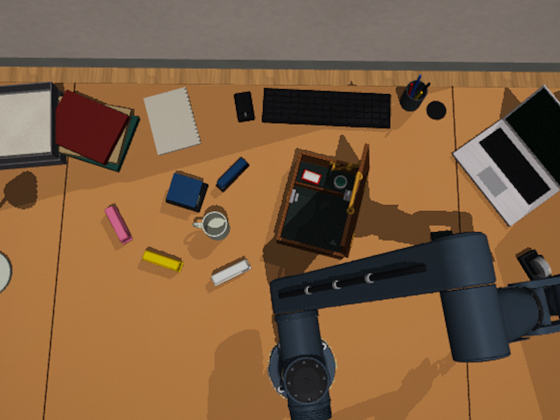

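The stapler is the dark blue bar with black base at scene (361,242) / top (232,174). The look-alikes are white at scene (313,174), yellow (372,160) and pink (427,168), and the blue plate at (392,208) is the punch. Only the one at (361,242) fits, being dark blue. The open chest is at top (322,203), with its lid to the right and its front to the left.

```bash
cat > m.py <<'E'
from h import *
S=snap('scene'); T=snap('top')
a=cv2.resize(S['img'][215:275,325:405,::-1],None,fx=4,fy=4,interpolation=2)
b=cv2.resize(T['img'][140:260,200:380,::-1],None,fx=3,fy=3,interpolation=2)
c=cv2.resize(S['img'][150:305,205:320,::-1],None,fx=3,fy=3,interpolation=2)
H=480; im=np.zeros((600,800,3),np.uint8)
im[:240,:320]=a; im[240:600,:540]=b; cc=cv2.resize(c,(258,348)); im[:348,542:800]=cc
im=im; cv2.imwrite('pics/crop1.png',im)
for n,s in(('S',S),('T',T)):
    P=s['P']; hsv=cv2.cvtColor(s['img'],cv2.COLOR_RGB2HSV)
    # anything above the desk around the stapler
    r0=ray(s,*((361,242) if n=='S' else (232,174)),0.03); print(n,'ray',r0)
    m=(P[...,2]>0.008)&(np.hypot(P[...,0]-r0[0],P[...,1]-r0[1])<0.085)
    k,l,st,ce=cv2.connectedComponentsWithStats(m.astype(np.uint8)); 
    j=l[242,361] if n=='S' else l[174,232]
    p=P[l==j]; print('n',len(p),'z',np.percentile(p[:,2],[5,50,95,99]))
    for lo,hi in((.008,.06),(.03,.06)):
        q=p[(p[:,2]>lo)&(p[:,2]<hi)][:,:2].astype(np.float32); print('rect',cv2.minAreaRect(q*1000))
    # rim
    m=(np.abs(P[...,2]-0.09)<0.006)&(np.hypot(P[...,0]-.5,P[...,1]+.05)<.35)
    k,l,st,ce=cv2.connectedComponentsWithStats(m.astype(np.uint8))
    for i in range(1,k):
        if st[i,4]>60: print('rim',st[i],P[l==i].mean(0), cv2.minAreaRect((P[l==i][:,:2]*1000).astype(np.float32)))
    q=P[m][:,:2]
    print('all',cv2.minAreaRect((q*1000).astype(np.float32)))
E
python3 m.py
```

```text
S ray [0.62494248 0.2295349  0.03      ]
n 406 z [0.00948116 0.04223288 0.0488022  0.05117428]
rect ((622.0101318359375, 234.373779296875), (35.27743911743164, 130.0686492919922), 47.27433776855469)
rect ((622.9263305664062, 234.00381469726562), (30.337648391723633, 124.3113784790039), 47.609004974365234)
rim [335 175  23  21  84] [0.44676354 0.25954759 0.09098166] ((442.020263671875, 264.17828369140625), (80.8626937866211, 53.07897186279297), 8.40661334991455)
rim [234 195  76  92 709] [ 0.55468986 -0.02302344  0.08890554] ((511.6673583984375, -55.005035400390625), (218.25079345703125, 307.37127685546875), 75.63648223876953)
all ((526.1484375, 45.83026123046875), (476.4192810058594, 321.4450378417969), 81.33975219726562)
T ray [0.61425475 0.23770238 0.03      ]
n 416 z [0.00967949 0.04277456 0.05226209 0.05537931]
rect ((614.132568359375, 236.60606384277344), (34.30891418457031, 126.87698364257812), 46.2835578918457)
rect ((615.8168334960938, 236.743896484375), (31.781633377075195, 118.82315063476562), 46.2835578918457)
rim [277 151  71 107 608] [ 0.50887568 -0.00456247  0.08940272] ((508.4501953125, -55.385711669921875), (220.8042449951172, 301.5851745605469), 76.47076416015625)
all ((522.887451171875, 47.72792053222656), (479.4774475097656, 318.97528076171875), 81.83967590332031)
```

View pics/crop1.png

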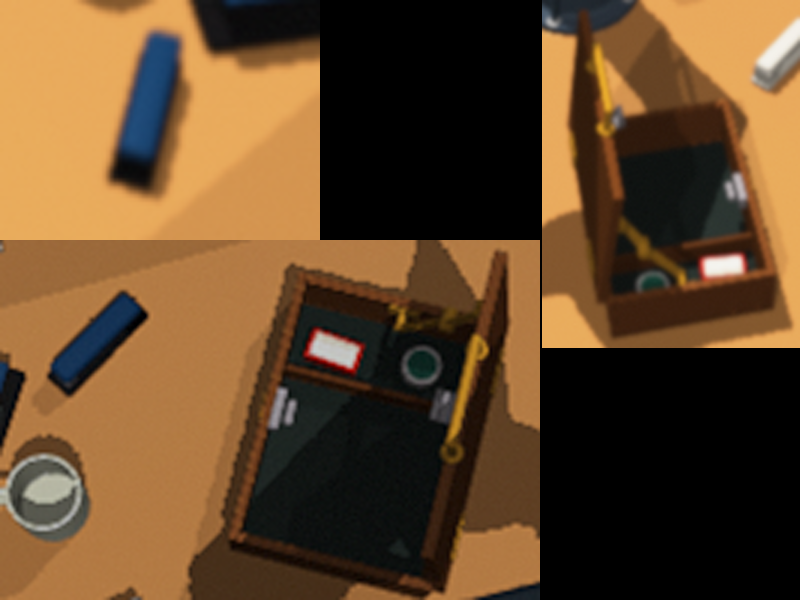

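The enlarged crop confirms it: at top-left the dark blue top on a black base, about 130 x 36, is the stapler meant. The chest crop shows the stay at its far end, with the knee behind and above the small bay, and the big bay empty.

```bash
cat >> h.py <<'E'
C0=np.array([.510,-.055,0]); CY=-104.0
def chest(x,y,z): return C0+R.from_euler('z',CY,degrees=True).apply(np.array([x,y,z])/1000)
def down(yawy,tilt=0):  # tool down, y axis at world yaw
    return R.from_euler('z',yawy+90,degrees=True)*R.from_euler('x',180,degrees=True)
def now():
    st=readout.sense(); return np.array(st['tcp_pos']),R.from_quat(st['tool_rot']),st
def rel(p,Rg,p0=None,R0=None):
    if p0 is None: p0,R0,_=now()
    rv=(R0.inv()*Rg).as_rotvec(degrees=True); sh=R0.inv().apply(np.array(p)-p0)*1000
    print([round(float(v),1) for v in rv]+[round(float(v),1) for v in sh])
E
python3 - <<'E'
from h import *
rel((.5,-.42,.45),down(-20)); rel((.65,0,.45),down(25)); rel((.6185,.2355,.25),down(47))
for a in((0,-45,10),(51,118,155),(67,0,345),(-145,0,96)): print(a,chest(*a))
E
```

```text
[-0.1, -0.0, -51.0, 336.4, -65.2, -194.1]
[-0.0, -0.1, -96.0, 614.7, -413.7, -193.6]
[-0.0, -0.1, -118.0, 661.4, -646.4, 6.7]
(0, -45, 10) [ 0.46633669 -0.04411351  0.01      ]
(51, 118, 155) [ 0.61215688 -0.13303187  0.155     ]
(67, 0, 345) [ 0.49379123 -0.12000981  0.345     ]
(-145, 0, 96) [0.54507867 0.08569288 0.096     ]
```

Call:
{"api": "move_arm", "payload": {
  "rows": [
    [0,0,-51,336,-65,-194,0],
    [0,0,-51,336,-65,-194,0],
    [0,0,-51,336,-65,-194,0],
    [0,0,-51,336,-65,-194,0],
    [0,0,-51,336,-65,-194,0],
    [0,0,-51,336,-65,-194,0],
    [0,0,-51,336,-65,-194,0],
    [0,0,-51,336,-65,-194,0],
    [0,0,-51,336,-65,-194,0],
    [0,0,-96,615,-414,-194,0],
    [0,0,-96,615,-414,-194,0],
    [0,0,-96,615,-414,-194,0]
  ]
}}

```text
t: 1.2
tcp_pos: [0.5313, -0.3101, 0.4436]
tool_rot: [0.696, 0.718, 0.0, 0.0]
force: [0.1, 0.3, -0.5]
finger_gap: 1.002
gripper_force: 0.0
```

Run:
```python
from h import *
print(now()); rel((.65,0,.45),down(25)); rel((.6185,.2355,.25),down(47))
```

```text
(array([ 0.53130883, -0.31011335,  0.44364463]), Rotation.from_matrix(array([[-3.10297697e-02,  9.99518448e-01,  1.61995924e-04],
                            [ 9.99518456e-01,  3.10297538e-02,  9.97590714e-05],
                            [ 9.46843385e-05,  1.65013417e-04, -9.99999982e-01]])), {'t': 1.2, 'q': array([-7.09838606e-01,  3.67950706e-01,  1.18603239e+00,  1.81264000e-04,
        1.58755170e+00, -7.40870307e-01]), 'qd': array([ 0.76574451, -0.1658618 ,  0.24562395,  0.00346746, -0.07331875,
       -0.72896999]), 'tau': array([ -3.89561355, -41.4865315 , -22.41426051,  -0.10328509,
         0.15311707,   0.4740306 ]), 'tcp_pos': array([ 0.53130883, -0.31011335,  0.44364463]), 'tool_rot': array([6.96049650e-01, 7.17993646e-01, 9.21917936e-05, 2.34373889e-05]), 'force': array([ 0.13078668,  0.34086555, -0.49250097]), 'ft_torque': array([-0.00861957,  0.06569414, -0.02406303]), 'gripper_force': 0.0, 'finger_gap': 1.0021381612390263})
[0.0, -0.0, -23.2, 306.3, 128.3, -6.3]
[0.0, -0.0, -45.2, 542.6, 104.0, 193.7]
```

Call:
{"api": "move_arm", "payload": {
  "rows": [
    [0,0,-23,306,128,-6,0],
    [0,0,-23,306,128,-6,0],
    [0,0,-23,306,128,-6,0],
    [0,0,-23,306,128,-6,0],
    [0,0,-23,306,128,-6,0],
    [0,0,-23,306,128,-6,0],
    [0,0,-45,540,104,192,0],
    [0,0,-45,540,104,192,0],
    [0,0,-45,540,104,192,0],
    [0,0,-45,540,104,192,0],
    [0,0,-45,540,104,192,0],
    [0,0,-45,540,104,192,0]
  ]
}}

```text
t: 2.2
tcp_pos: [0.6205, 0.134, 0.313]
tool_rot: [0.371, 0.929, -0.0, -0.0]
force: [1.2, -0.1, -0.7]
finger_gap: 1.002
gripper_force: 0.0
```

Call:
{"api": "move_arm", "payload": {
  "rows": [
    [0,0,-5,50,5,40,0],
    [0,0,-5,50,5,40,0],
    [0,0,-5,50,5,40,0],
    [0,0,-5,50,5,40,0]
  ]
}}

```text
t: 2.53
tcp_pos: [0.5873, 0.1711, 0.2733]
tool_rot: [0.329, 0.944, -0.001, -0.001]
force: [-0.6, -0.3, 1.2]
finger_gap: 1.001
gripper_force: 0.0
```

```bash
cat > w.py <<'E'
from h import *
import sys
s=snap('wrist'); save(s,sys.argv[1]); P=s['P']
print('cam',-s['t']@s['Rm'],s['Rm'][2]); p,r,st=now(); print(p,r.as_euler('xyz',degrees=True),st['t'],st['force'])
u,v=proj(s,(.6185,.2355,.04))[0]; print('px',u,v)
m=(P[...,2]>.03)&(P[...,2]<.07)&(np.hypot(P[...,0]-.6185,P[...,1]-.2355)<.09)
q=P[m]; print(len(q), np.percentile(q[:,2],[5,50,95]) if len(q) else '', cv2.minAreaRect((q[:,:2]*1000).astype(np.float32)) if len(q) else '')
E
python3 w.py wrist1.png
```

```text
cam [0.52554987 0.2209905  0.39055681] [ 0.23940534 -0.19285756 -0.95157293]
[0.58899019 0.1702153  0.2745838 ] [1.79975392e+02 7.67110425e-02 1.41466607e+02] 2.5833 [ 0.1558936  -0.06515075 -0.3828165 ]
px 333.0650817639007 171.29107596455285
2500 [0.03962696 0.04459707 0.04693346] ((619.6417236328125, 237.06057739257812), (31.048908233642578, 120.33555603027344), 46.98046875)
```

View pics/wrist1.png

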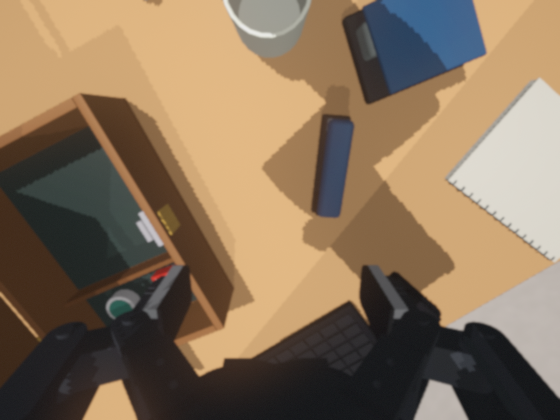

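The wrist view shows the stapler at (333,167) with its long axis nearly vertical in the picture. The mug (270,15) and punch (415,45) are clear of the fingers' path. I'll move over it and descend.

Run:
```python
from h import *
rel((.6195,.2362,.12),down(47)); rel((.6195,.2362,.040),down(47))
s=snap('wrist'); P=s['P']
m=(abs(P[...,2]-.09)<.005)&(P[...,0]<.68)&(P[...,1]<.13)
q=P[m]; 
# front-wall rim: in chest frame
c=R.from_euler('z',-CY,degrees=True).apply(q-C0)*1000
f=c[(c[:,0]<-95)&(abs(c[:,1])<130)]; print('front rim x',np.percentile(f[:,0],[2,50,98]),np.polyfit(f[:,1],f[:,0],1))
e=c[(c[:,1]>125)]; print('+y end rim',np.percentile(e[:,1],[2,50,98]) if len(e) else 0, q[:,2].mean())
```

```text
[0.0, 0.1, 4.5, 17.4, 70.6, 154.6]
[0.0, 0.1, 4.5, 17.6, 70.5, 234.6]
front rim x [-109.8817962  -105.97941761 -100.00209805] [-7.49017887e-04 -1.05675760e+02]
+y end rim [126.38107113 143.1541637  150.21121829] 0.08923459849065253
```

Call:
{"api": "move_arm", "payload": {
  "rows": [
    [0,0,4.5,17.5,70.5,155,0],
    [0,0,4.5,17.5,70.5,155,0],
    [0,0,4.5,17.5,70.5,155,0],
    [0,0,4.5,17.5,70.5,155,0],
    [0,0,4.5,17.5,70.5,155,0],
    [0,0,4.5,17.5,70.5,175,0],
    [0,0,4.5,17.5,70.5,195,0],
    [0,0,4.5,17.5,70.5,215,0],
    [0,0,4.5,17.5,70.5,234,0],
    [0,0,4.5,17.5,70.5,234,0],
    [0,0,4.5,17.5,70.5,234,0]
  ]
}}

```text
t: 3.55
tcp_pos: [0.62, 0.2351, 0.0415]
tool_rot: [0.368, 0.93, 0.0, 0.001]
force: [0.0, 0.0, -0.1]
finger_gap: 0.999
gripper_force: 0.0
```

Call:
{"api": "move_arm", "payload": {
  "rows": [
    [0,0,0,0,0,0,1],
    [0,0,0,0,0,0,1],
    [0,0,0,0,0,0,1],
    [0,0,0,0,0,0,1],
    [0,0,0,0,0,0,1],
    [0,0,0,0,0,0,1],
    [0,0,0,0,0,0,1],
    [0,0,0,0,0,0,1]
  ],
  "squeeze": 40
}}

```text
t: 4.22
tcp_pos: [0.6193, 0.2366, 0.0414]
tool_rot: [0.367, 0.93, 0.0, 0.001]
force: [-0.0, -2.0, 6.1]
finger_gap: 0.348
gripper_force: 41.0
```

Run:
```python
from h import *
p,r,st=now(); print(p,r.as_euler('xyz',degrees=True),st['finger_gap'],st['gripper_force'],st['force'],st['t'])
t=chest(-25,-40,0)
rel((.6195,.2362,.20),down(47))
for z in(.20,.10,.0505): rel((t[0],t[1],z),down(76))
```

```text
[0.6192971  0.23659815 0.0414222 ] [1.79911805e+02 6.84518296e-02 1.36954137e+02] 0.34757411093824025 40.96252083778381 [-0.04606602 -1.97495373  6.11259177] 4.2167
[0.1, 0.1, -0.0, -0.6, 0.1, -158.6]
[0.1, 0.1, -29.0, -72.2, -285.0, -158.9]
[0.1, 0.1, -29.0, -72.1, -285.2, -58.9]
[0.1, 0.1, -29.0, -72.1, -285.3, -9.4]
```

Call:
{"api": "move_arm", "payload": {
  "rows": [
    [0,0,0,0,0,-30,1],
    [0,0,0,0,0,-70,1],
    [0,0,0,0,0,-110,1],
    [0,0,0,0,0,-150,1],
    [0,0,-29,-72,-285,-159,1],
    [0,0,-29,-72,-285,-159,1],
    [0,0,-29,-72,-285,-159,1],
    [0,0,-29,-72,-285,-159,1],
    [0,0,-29,-72,-285,-159,1],
    [0,0,-29,-72,-285,-159,1],
    [0,0,-29,-72,-285,-159,1],
    [0,0,-29,-72,-285,-159,1]
  ]
}}

```text
t: 5.22
tcp_pos: [0.4725, -0.0249, 0.1987]
tool_rot: [0.125, 0.992, -0.001, -0.003]
force: [-0.7, 0.5, -1.5]
finger_gap: 0.35
gripper_force: 40.8
```

Call:
{"api": "move_arm", "payload": {
  "rows": [
    [0,0,0,0,0,0,1],
    [0,0,0,0,0,0,1],
    [0,0,0,0,0,0,1]
  ]
}}

```text
t: 5.47
tcp_pos: [0.4772, -0.0202, 0.1991]
tool_rot: [0.122, 0.993, 0.0, 0.0]
force: [-0.0, 0.7, -1.9]
finger_gap: 0.345
gripper_force: 40.8
```

Run:
```python
from h import *
p,r,st=now(); print(p,r.as_euler('xyz',degrees=True),st['finger_gap'],st['gripper_force'],st['force'],st['t'])
t=chest(-25,-40,0)
for z in(.10,.0515): rel((t[0],t[1],z),down(76))
for n in('top',): s=snap(n); save(s,'top2.png',(180,80,460,290),2.5)
```

```text
[ 0.47717538 -0.02020022  0.1991334 ] [1.79975385e+02 2.21996134e-02 1.65992780e+02] 0.3449811674404372 40.76511740684509 [-0.02545075  0.6773275  -1.89072643] 5.4667
[0.0, 0.0, -0.0, -0.2, -0.9, 99.1]
[0.0, 0.0, -0.0, -0.2, -0.9, 147.6]
```

View pics/top2.png

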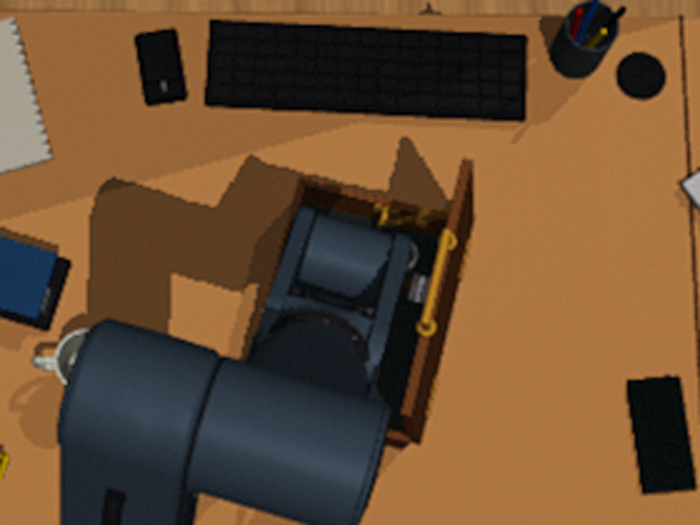

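Run:
```python
from h import *
t=chest(-33,-42,0)
for z in(.10,.053): rel((t[0],t[1],z),down(76))
```

```text
[0.0, 0.0, 0.0, 1.8, 6.9, 99.1]
[0.0, 0.0, 0.0, 1.8, 6.9, 146.1]
```

Call:
{"api": "move_arm", "payload": {
  "rows": [
    [0,0,0,2,7,30,1],
    [0,0,0,2,7,60,1],
    [0,0,0,2,7,90,1],
    [0,0,0,2,7,110,1],
    [0,0,0,2,7,125,1],
    [0,0,0,2,7,138,1],
    [0,0,0,2,7,146,1],
    [0,0,0,2,7,146,1],
    [0,0,0,2,7,146,1]
  ]
}}

```text
t: 6.27
tcp_pos: [0.4769, -0.0129, 0.0529]
tool_rot: [0.121, 0.993, 0.0, 0.0]
force: [1.0, 0.2, -2.2]
finger_gap: 0.345
gripper_force: 41.1
```

Call:
{"api": "move_arm", "payload": {
  "rows": [
    [0,0,0,0,0,1,1],
    [0,0,0,0,0,2,1],
    [0,0,0,0,0,2,1]
  ]
}}

```text
t: 6.52
tcp_pos: [0.4766, -0.0136, 0.0515]
tool_rot: [0.122, 0.993, -0.0, 0.0]
force: [-0.2, -0.6, -1.2]
finger_gap: 0.347
gripper_force: 41.1
```

Call:
{"api": "move_arm", "payload": {
  "rows": [
    [0,0,0,0,0,0.5,1],
    [0,0,0,0,0,0.8,1],
    [0,0,0,0,0,0.8,0.45],
    [0,0,0,0,0,0.8,0.45],
    [0,0,0,0,0,0.8,0.45],
    [0,0,0,0,0,0.8,0.45]
  ]
}}

```text
t: 7.02
tcp_pos: [0.4763, -0.0139, 0.0505]
tool_rot: [0.122, 0.992, -0.0, 0.0]
force: [0.3, 0.5, 0.0]
finger_gap: 0.551
gripper_force: 0.0
```

Call:
{"api": "move_arm", "payload": {
  "rows": [
    [0,0,0,0,0,-15,0.45],
    [0,0,0,0,0,-40,0.45],
    [0,0,0,0,0,-80,0.45],
    [0,0,0,0,0,-120,0.45],
    [0,0,0,0,0,-160,0.45],
    [0,0,0,0,0,-200,0.45],
    [0,0,0,0,0,-200,0.45]
  ]
}}

```text
t: 7.6
tcp_pos: [0.4805, -0.0147, 0.2576]
tool_rot: [0.122, 0.992, -0.001, 0.008]
force: [1.4, -0.5, -0.5]
finger_gap: 0.55
gripper_force: 0.0
```

```bash
cat > c.py <<'E'
from h import *
import sys
s=snap('scene'); save(s,sys.argv[1],(190,140,350,310),3.5)
P=s['P'];c=R.from_euler('z',-CY,degrees=True).apply((P-C0).reshape(-1,3)).reshape(P.shape)*1000
hsv=cv2.cvtColor(s['img'],cv2.COLOR_RGB2HSV)
m=(c[...,0]>-95)&(c[...,0]<90)&(c[...,1]>-135)&(c[...,1]<50)&(c[...,2]>35)&(c[...,2]<70)&(hsv[...,0]>100)
q=c[m]; print('stapler',len(q)); 
if len(q): print(q.mean(0),cv2.minAreaRect(q[:,:2].astype(np.float32)),np.percentile(q[:,2],[5,50,95]))
# brass stay
m=(hsv[...,0]>15)&(hsv[...,0]<35)&(hsv[...,1]>110)&(abs(c[...,1]-118)<22)&(c[...,2]>85)&(c[...,2]<300)&(c[...,0]>-60)&(c[...,0]<100)
q=c[m]
for z in range(80,260,10):
    a=q[(q[:,2]>=z)&(q[:,2]<z+10)]
    if len(a): print(z,len(a),a.mean(0).round(1),a[:,1].min().round(),a[:,1].max().round())
p,r,st=now(); print(p,r.as_euler('xyz',degrees=True),st['finger_gap'],st['force'],st['t'])
E
python3 c.py scene3.png
```

```text
stapler 332
[-31.6625576  -32.85521048  53.02484378] ((-52.6537971496582, -39.598182678222656), (123.5388412475586, 72.96676635742188), 89.75914001464844) [42.69309698 53.47922287 60.35808878]
80 8 [ 14.6 122.6  87.5] 119.0 136.0
90 9 [ 19.5 120.3  95.2] 118.0 122.0
100 9 [ 27.2 121.7 105.1] 119.0 124.0
110 14 [ 31.4 120.9 115.6] 117.0 124.0
120 9 [ 39.8 119.7 124.8] 116.0 122.0
130 8 [ 41.5 121.3 133.7] 120.0 123.0
140 5 [ 47.9 123.  146.3] 120.0 129.0
150 36 [ 54.7 124.  155.4] 108.0 138.0
160 17 [ 59.  121.4 163.5] 114.0 131.0
170 12 [ 63.4 116.8 173.7] 114.0 120.0
180 9 [ 69.  116.6 184.7] 114.0 119.0
190 12 [ 70.7 116.5 193.9] 113.0 121.0
200 6 [ 71.7 116.  205.8] 112.0 119.0
210 13 [ 78.8 123.2 215.6] 114.0 131.0
220 3 [ 80.7 131.  221.4] 129.0 132.0
[ 0.47880641 -0.01435335  0.25450034] [-179.98835134    0.61094189  165.94984985] 0.5480640175083222 [ 0.39274803 -1.71462116 -0.30206515] 7.65
```

View pics/scene3.png

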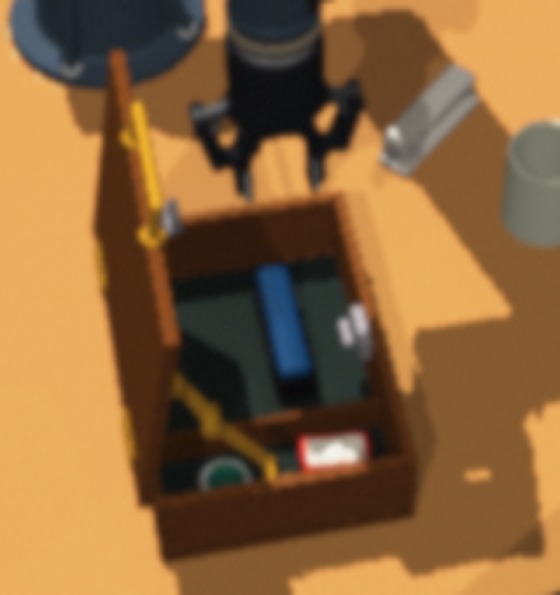

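The stapler stands upright in the big bay at crop (283,320). The knee is at crop (210,420). Next I'll pinch the knee stud by its two ends, with the tool leaning towards the chest's front.

```bash
cat >> h.py <<'E'
RC=R.from_euler('z',CY,degrees=True)
def tiltR(t):  # tool y = chest +y, z=(sin t,0,-cos t) in chest
    s,c=np.sin(np.radians(t)),np.cos(np.radians(t))
    return RC*R.from_matrix(np.array([[-c,0,-s],[0,1,0],[s,0,-c]]).T)
def tcp_for(g,Rg,d=6): return chest(*g)-Rg.apply([0,0,d/1000])
def state():
    p,r,st=now(); print('chest tcp',(RC.inv().apply(p-C0)*1000).round(1),'q',st['q'].round(2),'F',np.round(st['force'],1),'Fchest',RC.inv().apply(st['force']).round(1),'gap',round(st['finger_gap'],3),st['gripper_force'],'t',st['t'])
    return p,r,st
E
python3 - <<'E'
from h import *
state(); Rg=tiltR(38); print(Rg.as_matrix())
rel(tcp_for((-2,118,226),Rg),Rg)
E
```

```text
chest tcp [-31.9 -40.1 254.5] q [-0.26  0.33  1.8  -0.    1.   -1.59] F [ 0.4 -1.7 -0.3] Fchest [ 1.6  0.8 -0.3] gap 0.548 0.0 t 7.65
[[ 0.19063706  0.97029573 -0.14894199]
 [ 0.76460347 -0.2419219  -0.5973737 ]
 [-0.61566148  0.         -0.78801075]]
[30.2, -29.3, 86.1, -157.9, -26.1, 25.5]
```

Call:
{"api": "move_arm", "payload": {
  "rows": [
    [30,-29,86,-158,-26,25,0.45],
    [30,-29,86,-158,-26,25,0.45],
    [30,-29,86,-158,-26,25,0.45],
    [30,-29,86,-158,-26,25,0.45],
    [30,-29,86,-158,-26,25,0.45],
    [30,-29,86,-158,-26,25,0.45],
    [30,-29,86,-158,-26,25,0.45],
    [30,-29,86,-158,-26,25,0.45],
    [30,-29,86,-158,-26,25,0.45],
    [30,-29,86,-158,-26,25,0.45],
    [30,-29,86,-158,-26,25,0.45],
    [30,-29,86,-158,-26,25,0.45]
  ]
}}

```text
t: 8.65
tcp_pos: [0.6219, -0.0769, 0.223]
tool_rot: [0.699, 0.65, -0.24, 0.178]
force: [0.7, -0.3, 0.3]
finger_gap: 0.548
gripper_force: 0.0
```

Run:
```python
from h import *
state(); Rg=tiltR(38)
rel(tcp_for((-2,118,226),Rg),Rg)
```

```text
chest tcp [ -5.8 113.8 223. ] q [-0.05  0.66  1.43 -0.65  1.22  0.3 ] F [ 0.7 -0.3  0.3] Fchest [0.1 0.7 0.3] gap 0.548 0.0 t 8.65
[2.3, -3.1, 9.1, -5.1, 3.6, -6.1]
```

Call:
{"api": "move_arm", "payload": {
  "rows": [
    [2.3,-3.1,9.1,-5,3.6,-6,0.45],
    [2.3,-3.1,9.1,-5,3.6,-6,0.45],
    [2.3,-3.1,9.1,-5,3.6,-6,0.45],
    [2.3,-3.1,9.1,-5,3.6,-6,0.45]
  ]
}}

```text
t: 8.98
tcp_pos: [0.6263, -0.0782, 0.2307]
tool_rot: [0.743, 0.585, -0.256, 0.199]
force: [-1.1, 0.1, -0.2]
finger_gap: 0.552
gripper_force: 0.0
```

Run:
```python
from h import *
state(); Rg=tiltR(38)
s=snap('wrist'); save(s,'wrist4.png'); print(proj(s,[chest(52,118,155),chest(52,106,155),chest(52,130,155),chest(79,118,215),chest(10,118,78.5)]).round())
P=s['P'];c=RC.inv().apply((P-C0).reshape(-1,3)).reshape(P.shape)*1000
hsv=cv2.cvtColor(s['img'],cv2.COLOR_RGB2HSV)
m=(hsv[...,0]>15)&(hsv[...,0]<35)&(hsv[...,1]>110)&(abs(c[...,1]-118)<22)&(c[...,2]>140)&(c[...,2]<172)&(c[...,0]>30)&(c[...,0]<80)
q=c[m]; print(len(q)); 
for z in range(140,172,4):
    a=q[(q[:,2]>=z)&(q[:,2]<z+4)]
    if len(a): print(z,len(a),a.mean(0).round(1),a.min(0).round(1),a.max(0).round(1))
rel(tcp_for((52,118,155.5),Rg),Rg)
```

```text
chest tcp [ -5.6 118.5 230.7] q [-0.04  0.68  1.38 -0.67  1.3   0.46] F [-1.1  0.1 -0.2] Fchest [ 0.2 -1.1 -0.2] gap 0.552 0.0 t 8.9833
[[274. 222.]
 [259. 222.]
 [290. 223.]
 [274. 311.]
 [275. 114.]]
711
140 21 [ 41.2 119.2 142.1] [ 39.3 118.3 140.1] [ 43.  120.6 143.9]
144 44 [ 47.6 118.9 147. ] [ 42.3 107.4 144.1] [ 51.  130.2 147.9]
148 90 [ 47.7 119.5 150.4] [ 43.3 107.6 148. ] [ 49.5 130.8 152. ]
152 151 [ 47.7 119.1 154.1] [ 46.  107.7 152. ] [ 49.4 130.7 156. ]
156 206 [ 49.6 119.3 158.2] [ 47.  107.8 156. ] [ 53.5 130.7 160. ]
160 154 [ 53.7 119.  160.9] [ 49.5 107.6 160. ] [ 57.8 131.  163.9]
164 23 [ 53.9 115.  166. ] [ 51.7 113.9 164.2] [ 55.8 116.2 167.6]
168 22 [ 55.3 115.2 170.1] [ 54.1 114.  168.3] [ 57.4 116.3 171.7]
[0.1, -0.2, 0.3, 1.1, -0.7, 89.0]
```

View pics/wrist4.png

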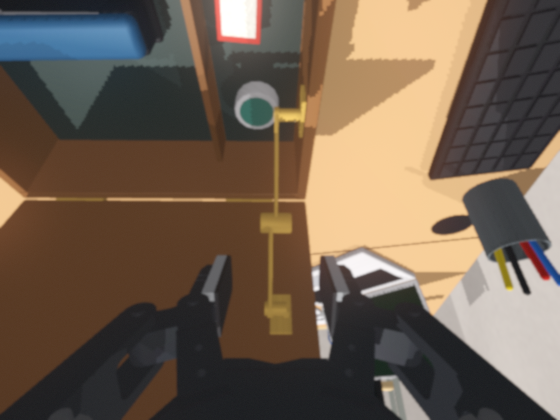

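The wrist view shows the stud at (276,222) between the fingers (tips at about 220 and 335), and the bars and lid have room. I'll advance along the tool axis.

Call:
{"api": "move_arm", "payload": {
  "rows": [
    [0,0,0,0,0,30,0.45],
    [0,0,0,0,0,60,0.45],
    [0,0,0,0,0,80,0.45],
    [0,0,0,0,0,91,0.45],
    [0,0,0,0,0,91,0.45],
    [0,0,0,0,0,91,0.45]
  ]
}}

```text
t: 9.53
tcp_pos: [0.6138, -0.133, 0.161]
tool_rot: [0.745, 0.584, -0.255, 0.2]
force: [-0.3, 0.8, 0.9]
finger_gap: 0.549
gripper_force: 0.0
```

Run:
```python
from h import *
state(); Rg=tiltR(38); rel(tcp_for((54,119,154.5),Rg),Rg)
```

```text
chest tcp [ 50.6 119.6 161. ] q [-0.13  0.75  1.47 -0.74  1.13  0.51] F [-0.3  0.8  0.9] Fchest [-0.7 -0.5  0.9] gap 0.549 0.0 t 9.5333
[0.2, -0.2, 0.1, 1.3, -0.6, 1.2]
```

Call:
{"api": "move_arm", "payload": {
  "rows": [
    [0,0,0,0,0,0,1],
    [0,0,0,0,0,0,1],
    [0,0,0,0,0,0,1],
    [0,0,0,0,0,0,1],
    [0,0,0,0,0,0,1],
    [0,0,0,0,0,0,1],
    [0,0,0,0,0,0,1]
  ],
  "squeeze": 25
}}

```text
t: 10.12
tcp_pos: [0.6135, -0.1317, 0.1626]
tool_rot: [0.744, 0.583, -0.255, 0.201]
force: [-3.6, 4.1, 5.7]
finger_gap: 0.273
gripper_force: 28.5
```

Run:
```python
from h import *
p,r,_=state(); a=np.radians(60.2); cs=r.inv()*RC
for f in range(0,31,3):
    b=a+np.radians(f); print(f,cs.apply([87*(np.cos(b)-np.cos(a)),0,87*(np.sin(b)-np.sin(a))]).round(1))
```

```text
chest tcp [ 49.4 119.  162.6] q [-0.12  0.75  1.47 -0.74  1.14  0.51] F [-3.6  4.1  5.7] Fchest [-3.1 -4.5  5.7] gap 0.273 28.46822887659073 t 10.1167
0 [0. 0. 0.]
3 [ 1.8  0.  -4.2]
6 [ 3.9  0.  -8.2]
9 [  6.2   0.1 -12.2]
12 [  8.6   0.1 -16. ]
15 [ 11.3   0.1 -19.7]
18 [ 14.2   0.1 -23.3]
21 [ 17.2   0.1 -26.6]
24 [ 20.4   0.1 -29.9]
27 [ 23.8   0.2 -32.9]
30 [ 27.3   0.2 -35.8]
```

Call:
{"api": "move_arm", "payload": {
  "rows": [
    [0,0,0,1.8,0,-4.2,1],
    [0,0,0,3.9,0,-8.2,1],
    [0,0,0,6.2,0,-12.2,1],
    [0,0,0,8.6,0,-16,1],
    [0,0,0,11.3,0,-19.7,1],
    [0,0,0,14.2,0,-23.3,1],
    [0,0,0,17.2,0,-26.6,1],
    [0,0,0,20.4,0,-29.9,1],
    [0,0,0,20.4,0,-29.9,1],
    [0,0,0,20.4,0,-29.9,1]
  ]
}}

```text
t: 10.95
tcp_pos: [0.6218, -0.0988, 0.1724]
tool_rot: [0.744, 0.584, -0.255, 0.201]
force: [-4.8, 0.6, 2.7]
finger_gap: 0.275
gripper_force: 27.4
```

```bash
cat > lid.py <<'E'
from h import *
def lid():
    out=[]
    for n in('scene','top'):
        s=snap(n); P=s['P']; c=RC.inv().apply((P-C0).reshape(-1,3)).reshape(P.shape)*1000
        hsv=cv2.cvtColor(s['img'],cv2.COLOR_RGB2HSV)
        m=(hsv[...,0]>15)&(hsv[...,0]<35)&(hsv[...,1]>110)&(np.hypot(c[...,0]-110,c[...,2]-90.5)>235)&(np.hypot(c[...,0]-110,c[...,2]-90.5)<275)&(abs(c[...,1])<62)&(c[...,2]>80)
        q=c[m]; ang=np.arctan2(q[:,2]-90.5,110-q[:,0])
        if len(q)>5: out.append((n,len(q),np.median(q,0).round(1),round(float(np.median(ang)),3)))
    return out
if __name__=='__main__':
    print(lid()); state()
E
python3 lid.py
```

```text
[('scene', 144, array([ 54.5,   6.2, 341.5]), 1.352), ('top', 147, array([ 52.3,  -4.1, 342.5]), 1.346)]
chest tcp [ 15.5 119.  172.4] q [-0.07  0.75  1.43 -0.71  1.19  0.52] F [-5.5  0.8  2.8] Fchest [ 0.6 -5.5  2.8] gap 0.273 27.45234042406082 t 11.05
```

The knee is past centre, and two views put the lid at about 1.35 rad. I'll release the stud and back off.

Call:
{"api": "move_arm", "payload": {
  "rows": [
    [0,0,0,0,0,0,0.45],
    [0,0,0,0,0,0,0.45],
    [0,0,0,0,0,0,0.45],
    [0,0,0,0,0,0,0.45],
    [0,0,0,0,0,-15,0.45],
    [0,0,0,0,0,-40,0.45],
    [0,0,0,0,0,-70,0.45],
    [0,0,0,0,0,-105,0.45],
    [0,0,0,0,0,-105,0.45]
  ]
}}

```text
t: 11.8
tcp_pos: [0.6417, -0.0335, 0.261]
tool_rot: [0.745, 0.584, -0.249, 0.205]
force: [1.6, -0.3, 1.2]
finger_gap: 0.551
gripper_force: 0.0
```

Run:
```python
from h import *
from lid import lid
p,r,_=state(); print(lid())
rel(chest(-60,60,450),down(76)); rel(chest(52.5,0,450),down(76))
```

```text
chest tcp [-52.7 122.6 261. ] q [ 0.03  0.67  1.3  -0.65  1.39  0.46] F [ 1.6 -0.3  1.2] Fchest [-0.1  1.7  1.2] gap 0.551 0.0 t 11.8
[('scene', 145, array([ 54.5,  10.1, 341.3]), 1.353), ('top', 147, array([ 52.3,  -2.1, 341.6]), 1.346)]
[-29.2, 29.9, -86.2, -110.4, -58.9, -159.8]
[-29.2, 29.9, -86.2, -199.2, -119.6, -91.4]
```

Call:
{"api": "move_arm", "payload": {
  "rows": [
    [-29,30,-86,-110,-59,-160,0.45],
    [-29,30,-86,-110,-59,-160,0.45],
    [-29,30,-86,-110,-59,-160,0.45],
    [-29,30,-86,-110,-59,-160,0.45],
    [-29,30,-86,-110,-59,-160,0.45],
    [-29,30,-86,-110,-59,-160,0.45],
    [-29,30,-86,-110,-59,-160,0.45],
    [-29,30,-86,-199,-120,-91,0.45],
    [-29,30,-86,-199,-120,-91,0.45],
    [-29,30,-86,-199,-120,-91,0.45],
    [-29,30,-86,-199,-120,-91,0.45],
    [-29,30,-86,-199,-120,-91,0.45]
  ]
}}

```text
t: 12.9
tcp_pos: [0.4928, -0.109, 0.4476]
tool_rot: [0.222, 0.974, -0.038, 0.024]
force: [-0.1, 0.5, -0.4]
finger_gap: 0.552
gripper_force: 0.0
```

Run:
```python
from h import *
state(); rel(chest(53.5,0,420),down(76)); rel(chest(53.5,0,344.5),down(76))
```

```text
chest tcp [ 56.6  -3.6 447.6] q [-0.4   0.16  1.47 -0.07  1.45 -1.52] F [-0.1  0.5 -0.4] Fchest [-0.4 -0.2 -0.4] gap 0.552 0.0 t 12.9
[-4.0, 3.3, -11.7, -1.1, 5.5, 27.5]
[-4.0, 3.3, -11.7, 3.7, 10.3, 102.6]
```

Call:
{"api": "move_arm", "payload": {
  "rows": [
    [-4,3.3,-11.7,-1,5.5,27,0.45],
    [-4,3.3,-11.7,-1,5.5,27,0.45],
    [-4,3.3,-11.7,-1,5.5,27,0.45],
    [-4,3.3,-11.7,-1,5.5,27,0.45]
  ]
}}

```text
t: 13.23
tcp_pos: [0.5002, -0.1054, 0.4203]
tool_rot: [0.125, 0.992, -0.001, 0.001]
force: [0.5, -0.8, -0.9]
finger_gap: 0.554
gripper_force: 0.0
```

Run:
```python
from h import *
state(); s=snap('wrist'); save(s,'wrist5.png'); P=s['P']; c=RC.inv().apply((P-C0).reshape(-1,3)).reshape(P.shape)*1000
hsv=cv2.cvtColor(s['img'],cv2.COLOR_RGB2HSV)
m=(hsv[...,0]>12)&(hsv[...,0]<35)&(hsv[...,1]>110)&(abs(c[...,1])<45)&(c[...,2]>325)&(c[...,2]<360)&(c[...,0]>20)&(c[...,0]<90)
q=c[m]; print(len(q),np.percentile(q,[2,50,98],axis=0).round(1) if len(q) else '')
rel(chest(53.5,0,344.5),down(76))
```

```text
chest tcp [ 51.2   2.7 420.3] q [-0.43  0.21  1.47 -0.    1.46 -1.75] F [ 0.5 -0.8 -0.9] Fchest [ 0.7  0.7 -0.9] gap 0.554 0.0 t 13.2333
1549 [[ 48.  -43.4 339.7]
 [ 52.5  -3.7 342.7]
 [ 57.1  43.  344.2]]
[-0.1, 0.2, -0.2, 3.0, -2.7, 76.5]
```

View pics/wrist5.png

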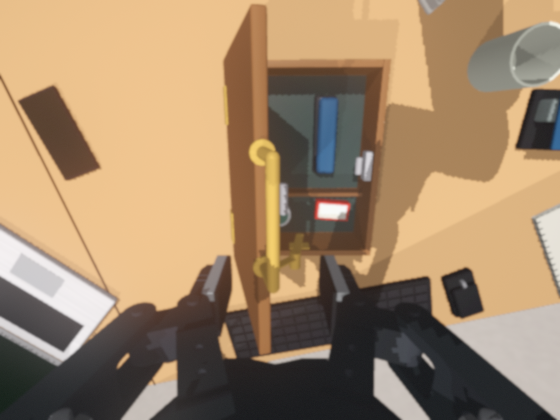

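The bar handle at (272,220) lies between the fingertips (220 and 335). I'll descend and grip.

Call:
{"api": "move_arm", "payload": {
  "rows": [
    [0,0,0,3,-1.7,30,0.45],
    [0,0,0,3,-1.7,55,0.45],
    [0,0,0,3,-1.7,70,0.45],
    [0,0,0,3,-1.7,75,0.45],
    [0,0,0,3,-1.7,75,0.45],
    [0,0,0,3,-1.7,75,1],
    [0,0,0,3,-1.7,75,1],
    [0,0,0,3,-1.7,75,1],
    [0,0,0,3,-1.7,75,1],
    [0,0,0,3,-1.7,75,1],
    [0,0,0,3,-1.7,75,1],
    [0,0,0,3,-1.7,75,1]
  ],
  "squeeze": 40
}}

```text
t: 14.28
tcp_pos: [0.4984, -0.1056, 0.3481]
tool_rot: [0.122, 0.992, -0.001, 0.004]
force: [-0.9, 0.2, 5.6]
finger_gap: 0.101
gripper_force: 39.3
```

```bash
cat > arc.py <<'E'
from h import *
import sys
p,r,_=state(); c=RC.inv().apply(p-C0)*1000; g=RC.inv().apply(r.apply([0,0,6.]))+c
gx,gz=110-g[0],g[2]-90.5; print('grasp',g.round(1),'rad',np.hypot(gx,gz).round(1)); a0=np.arctan2(gz,gx); print('lid~',round(a0-.0235,3))
rad=255.07; cs=r.inv()*RC; step=float(sys.argv[1]); n=int(sys.argv[2]) if len(sys.argv)>2 else 12
for i in range(1,n+1):
    a=a0-i*step; d=np.array([110-rad*np.cos(a),0,90.5+rad*np.sin(a)])-[110-rad*np.cos(a0),0,90.5+rad*np.sin(a0)]
    print([0,0,0]+[round(float(v),1) for v in cs.apply(d)],end=', ')
print()
E
python3 arc.py .03
```

```text
chest tcp [ 52.    1.  348.1] q [-0.43  0.26  1.6   0.    1.27 -1.75] F [-0.9  0.2  5.6] Fchest [ 0.  -0.9  5.6] gap 0.101 39.28981125354767 t 14.2833
grasp [ 52.    1.  342.1] rad 258.2
lid~ 1.321
[0, 0, 0, 0.0, 7.4, 1.8], [0, 0, 0, 0.0, 14.8, 3.9], [0, 0, 0, 0.1, 22.1, 6.1], [0, 0, 0, 0.1, 29.4, 8.6], [0, 0, 0, 0.1, 36.5, 11.3], [0, 0, 0, 0.1, 43.6, 14.2], [0, 0, 0, 0.2, 50.6, 17.3], [0, 0, 0, 0.2, 57.5, 20.7], [0, 0, 0, 0.2, 64.2, 24.2], [0, 0, 0, 0.3, 70.9, 28.0], [0, 0, 0, 0.3, 77.5, 31.9], [0, 0, 0, 0.4, 83.9, 36.0],
```

Call:
{"api": "move_arm", "payload": {
  "rows": [
    [0,0,0,0,7.4,1.8,1],
    [0,0,0,0,14.8,3.9,1],
    [0,0,0,0,22.1,6.1,1],
    [0,0,0,0,29.4,8.6,1],
    [0,0,0,0,36.5,11.3,1],
    [0,0,0,0,43.6,14.2,1],
    [0,0,0,0,43.6,14.2,1],
    [0,0,0,0,43.6,14.2,1]
  ]
}}

```text
t: 14.95
tcp_pos: [0.5092, -0.0622, 0.3323]
tool_rot: [0.122, 0.993, 0.0, 0.003]
force: [3.4, 2.2, 1.2]
finger_gap: 0.105
gripper_force: 40.2
```

```bash
python3 arc.py .03; python3 lid.py
```

```text
chest tcp [  7.2   0.9 332.3] q [-0.34  0.28  1.61  0.    1.24 -1.67] F [3.4 2.2 1.2] Fchest [-2.9  2.8  1.2] gap 0.105 40.1805317401886 t 14.95
grasp [  7.2   1.  326.3] rad 257.2
lid~ 1.136
[0, 0, 0, 0.0, 7.0, 3.2], [0, 0, 0, 0.0, 13.8, 6.5], [0, 0, 0, 0.1, 20.6, 10.1], [0, 0, 0, 0.1, 27.2, 13.9], [0, 0, 0, 0.1, 33.8, 17.9], [0, 0, 0, 0.1, 40.2, 22.1], [0, 0, 0, 0.2, 46.5, 26.4], [0, 0, 0, 0.2, 52.6, 31.0], [0, 0, 0, 0.2, 58.6, 35.7], [0, 0, 0, 0.3, 64.5, 40.6], [0, 0, 0, 0.3, 70.2, 45.7], [0, 0, 0, 0.3, 75.8, 51.0], 
[('scene', 116, array([  7.5,  23.3, 326.4]), 1.162), ('top', 13, array([  4.9, -15.1, 326.3]), 1.157)]
chest tcp [  7.7   0.9 332.5] q [-0.34  0.28  1.61  0.    1.24 -1.67] F [4.  1.8 2.2] Fchest [-2.7  3.5  2.2] gap 0.096 40.21441876888275 t 15.05
```

Call:
{"api": "move_arm", "payload": {
  "rows": [
    [0,0,0,0,7,3.2,1],
    [0,0,0,0,13.8,6.5,1],
    [0,0,0,0,20.6,10.1,1],
    [0,0,0,0,27.2,13.9,1],
    [0,0,0,0,33.8,17.9,1],
    [0,0,0,0,40.2,22.1,1],
    [0,0,0,0,46.5,26.4,1],
    [0,0,0,0,52.6,31,1],
    [0,0,0,0,58.6,35.7,1],
    [0,0,0,0,64.5,40.6,1],
    [0,0,0,0,70.2,45.7,1],
    [0,0,0,0,75.8,51,1]
  ],
  "squeeze": 50
}}

```text
t: 16.05
tcp_pos: [0.5271, 0.0108, 0.2808]
tool_rot: [0.122, 0.993, -0.001, 0.002]
force: [5.5, -1.4, 2.6]
finger_gap: 0.093
gripper_force: 49.3
```

```bash
python3 lid.py; python3 arc.py .03
```

```text
[('scene', 108, array([-66.5,  27.7, 274.8]), 0.806)]
chest tcp [-69.    0.7 280.2] q [-0.19  0.37  1.65  0.    1.12 -1.52] F [ 7.2  1.2 -1.3] Fchest [-2.9  6.7 -1.3] gap 0.091 48.67817223072052 t 16.15
chest tcp [-69.    0.7 280.2] q [-0.19  0.37  1.65  0.    1.12 -1.52] F [ 7.2  1.2 -1.3] Fchest [-2.9  6.7 -1.3] gap 0.091 48.67817223072052 t 16.15
grasp [-69.    0.7 274.2] rad 256.5
lid~ 0.775
[0, 0, 0, 0.0, 5.4, 5.4], [0, 0, 0, 0.1, 10.6, 11.0], [0, 0, 0, 0.1, 15.7, 16.8], [0, 0, 0, 0.1, 20.6, 22.6], [0, 0, 0, 0.1, 25.3, 28.7], [0, 0, 0, 0.2, 29.8, 34.9], [0, 0, 0, 0.2, 34.1, 41.2], [0, 0, 0, 0.2, 38.3, 47.6], [0, 0, 0, 0.3, 42.2, 54.1], [0, 0, 0, 0.3, 46.0, 60.8], [0, 0, 0, 0.3, 49.5, 67.6], [0, 0, 0, 0.4, 52.9, 74.5],
```

Call:
{"api": "move_arm", "payload": {
  "rows": [
    [0,0,0,-0.3,5.4,5.4,1],
    [0,0,0,-0.5,10.6,11,1],
    [0,0,0,-0.8,15.7,16.8,1],
    [0,0,0,-1,20.6,22.6,1],
    [0,0,0,-1.2,25.3,28.7,1],
    [0,0,0,-1.2,29.8,34.9,1],
    [0,0,0,-1.5,34.1,41.2,1],
    [0,0,0,-1.5,38.3,47.6,1],
    [0,0,0,-1.5,42.2,54.1,1],
    [0,0,0,-1.8,46,60.8,1],
    [0,0,0,-2,49.5,67.6,1],
    [0,0,0,-2,52.9,74.5,1]
  ]
}}

```text
t: 17.15
tcp_pos: [0.5401, 0.0619, 0.2055]
tool_rot: [0.122, 0.992, -0.0, -0.0]
force: [-3.4, 1.0, -0.4]
finger_gap: 0.093
gripper_force: 49.0
```

```bash
python3 lid.py; python3 arc.py .03 13
```

```text
[('scene', 117, array([-117.2,   19.5,  199.2]), 0.446)]
chest tcp [-121.     1.   204.8] q [-0.09  0.49  1.69 -0.    0.97 -1.42] F [-4.7  2.6 -3.2] Fchest [-1.4 -5.2 -3.2] gap 0.094 48.73003363609314 t 17.25
chest tcp [-121.     1.   204.8] q [-0.09  0.49  1.69 -0.    0.97 -1.42] F [-4.7  2.6 -3.2] Fchest [-1.4 -5.2 -3.2] gap 0.094 48.73003363609314 t 17.25
grasp [-121.     0.9  198.8] rad 255.2
lid~ 0.415
[0, 0, 0, -0.0, 3.1, 7.0], [0, 0, 0, -0.0, 6.1, 14.0], [0, 0, 0, -0.0, 8.8, 21.2], [0, 0, 0, -0.0, 11.3, 28.4], [0, 0, 0, -0.0, 13.6, 35.7], [0, 0, 0, -0.0, 15.7, 43.1], [0, 0, 0, -0.0, 17.5, 50.5], [0, 0, 0, -0.0, 19.1, 58.0], [0, 0, 0, -0.0, 20.5, 65.5], [0, 0, 0, -0.0, 21.7, 73.1], [0, 0, 0, -0.0, 22.7, 80.7], [0, 0, 0, -0.1, 23.4, 88.3], [0, 0, 0, -0.1, 23.9, 95.9],
```

Call:
{"api": "move_arm", "payload": {
  "rows": [
    [0,0,0,0.3,3.1,7,1],
    [0,0,0,0.7,6.1,14,1],
    [0,0,0,1,8.8,21.2,1],
    [0,0,0,1,11.3,28.4,1],
    [0,0,0,1,13.6,35.7,1],
    [0,0,0,1,15.7,43.1,1],
    [0,0,0,1,17.5,50.5,1],
    [0,0,0,1,19.1,58,1],
    [0,0,0,1,20.5,65.5,1],
    [0,0,0,1,21.7,73.1,1],
    [0,0,0,1,21.7,73.1,1]
  ]
}}

```text
t: 18.17
tcp_pos: [0.5452, 0.0823, 0.1318]
tool_rot: [0.122, 0.993, -0.001, 0.0]
force: [-4.0, 1.0, -3.5]
finger_gap: 0.093
gripper_force: 48.6
```

```bash
python3 lid.py; python3 arc.py .01 9
```

```text
[('scene', 103, array([-138. ,   18.9,  124.5]), 0.135)]
chest tcp [-141.6    1.   132.7] q [-0.05  0.61  1.73 -0.    0.81 -1.38] F [-5.3  1.4 -2.8] Fchest [-0.1 -5.5 -2.8] gap 0.095 48.61659586429596 t 18.2667
chest tcp [-141.6    1.   132.7] q [-0.05  0.61  1.73 -0.    0.81 -1.38] F [-5.3  1.4 -2.8] Fchest [-0.1 -5.5 -2.8] gap 0.095 48.61659586429596 t 18.2667
grasp [-141.6    1.   126.7] rad 254.2
lid~ 0.12
[0, 0, 0, 0.0, 0.4, 2.5], [0, 0, 0, 0.0, 0.7, 5.1], [0, 0, 0, 0.0, 1.0, 7.6], [0, 0, 0, 0.0, 1.3, 10.1], [0, 0, 0, 0.0, 1.5, 12.7], [0, 0, 0, 0.0, 1.8, 15.2], [0, 0, 0, 0.0, 2.0, 17.7], [0, 0, 0, 0.0, 2.1, 20.3], [0, 0, 0, 0.0, 2.3, 22.8],
```

Call:
{"api": "move_arm", "payload": {
  "rows": [
    [0,0,0,0,0.4,2.5,1],
    [0,0,0,0,0.7,5,1],
    [0,0,0,0,1,7.6,1],
    [0,0,0,0,1.3,10,1],
    [0,0,0,0,1.5,12.7,1],
    [0,0,0,0,1.5,12.7,1]
  ]
}}

```text
t: 18.77
tcp_pos: [0.5456, 0.0832, 0.1219]
tool_rot: [0.122, 0.993, -0.001, 0.001]
force: [-7.8, -0.1, 4.6]
finger_gap: 0.093
gripper_force: 50.0
```

Call:
{"api": "move_arm", "payload": {
  "rows": [
    [0,0,0,0,0.2,1,1],
    [0,0,0,0,0.3,2,1],
    [0,0,0,0,0.4,3,1],
    [0,0,0,0,0.4,3,1]
  ]
}}

```text
t: 19.1
tcp_pos: [0.5457, 0.0834, 0.1193]
tool_rot: [0.122, 0.993, -0.001, 0.001]
force: [-7.5, -1.5, 5.9]
finger_gap: 0.093
gripper_force: 50.1
```

```bash
python3 arc.py .01 4
```

```text
chest tcp [-142.9    1.1  119.3] q [-0.05  0.63  1.73 -0.    0.78 -1.37] F [-7.5 -1.5  5.9] Fchest [ 3.3 -6.9  5.9] gap 0.093 50.09026229381561 t 19.1
grasp [-142.9    1.1  113.3] rad 254.0
lid~ 0.066
[0, 0, 0, 0.0, 0.2, 2.5], [0, 0, 0, 0.0, 0.4, 5.1], [0, 0, 0, 0.0, 0.6, 7.6], [0, 0, 0, 0.0, 0.7, 10.2],
```

The lid rests on the catch at about 0.066 rad, with the force reversed to +6 N. I'll open just enough for the bar, withdraw upwards, and press on the lid with shut fingers.

Call:
{"api": "move_arm", "payload": {
  "rows": [
    [0,0,0,0,0,0,0.78],
    [0,0,0,0,0,0,0.78],
    [0,0,0,0,0,0,0.78],
    [0,0,0,0,0,0,0.78],
    [0,0,0,0,0,-10,0.78],
    [0,0,0,0,0,-30,0.78],
    [0,0,0,0,0,-60,0.78],
    [0,0,0,0,0,-80,0.78],
    [0,0,0,0,0,-80,0.78]
  ]
}}

```text
t: 19.85
tcp_pos: [0.5502, 0.0842, 0.203]
tool_rot: [0.122, 0.992, -0.0, 0.008]
force: [0.7, -0.8, -0.0]
finger_gap: 0.225
gripper_force: 0.0
```

```bash
python3 lid.py
python3 - <<'E'
from h import *
for z in (150,143): rel(chest(-85,0,z),down(76))
E
```

```text
[('scene', 123, array([-139.2,   13.5,  115.4]), 0.101)]
chest tcp [-144.1    2.8  199.4] q [-0.05  0.51  1.67 -0.    0.95 -1.37] F [ 0.   0.1 -0.3] Fchest [-0.1  0.  -0.3] gap 0.219 0.0 t 19.95
[-0.0, 0.5, -0.0, 3.2, -59.1, 49.4]
[-0.0, 0.5, -0.0, 3.2, -59.1, 56.4]
```

Call:
{"api": "move_arm", "payload": {
  "rows": [
    [0,0.5,0,3,-59,20,1],
    [0,0.5,0,3,-59,40,1],
    [0,0.5,0,3,-59,50,1],
    [0,0.5,0,3,-59,50,1],
    [0,0.5,0,3,-59,54,1],
    [0,0.5,0,3,-59,57,1],
    [0,0.5,0,3,-59,59,1],
    [0,0.5,0,3,-59,61,1],
    [0,0.5,0,3,-59,61,1]
  ]
}}

```text
t: 20.7
tcp_pos: [0.5304, 0.0284, 0.1387]
tool_rot: [0.122, 0.993, -0.0, -0.001]
force: [-1.2, -0.2, 5.7]
finger_gap: -0.001
gripper_force: 2.9
```

Run:
```python
from h import *
state()
```

```text
chest tcp [-85.9  -0.4 138.7] q [-0.16  0.58  1.77 -0.    0.79 -1.48] F [-1.2 -0.2  5.7] Fchest [ 0.5 -1.1  5.7] gap -0.001 2.8731044768937863 t 20.7
```

Contact at 5.7 N. Pressing in small steps.

Call:
{"api": "move_arm", "payload": {
  "rows": [
    [0,0,0,0,0,1,1],
    [0,0,0,0,0,2,1],
    [0,0,0,0,0,3,1],
    [0,0,0,0,0,4,1],
    [0,0,0,0,0,4,1]
  ]
}}

```text
t: 21.12
tcp_pos: [0.5305, 0.0285, 0.134]
tool_rot: [0.122, 0.993, 0.0, -0.001]
force: [-0.0, 1.2, 1.7]
finger_gap: -0.002
gripper_force: 0.7
```

Call:
{"api": "move_arm", "payload": {
  "rows": [
    [0,0,0,0,0,1,1],
    [0,0,0,0,0,2,1],
    [0,0,0,0,0,3,1],
    [0,0,0,0,0,4,1],
    [0,0,0,0,0,4,1]
  ]
}}

```text
t: 21.53
tcp_pos: [0.5296, 0.0275, 0.1286]
tool_rot: [0.122, 0.992, -0.0, -0.003]
force: [-0.2, 0.0, -0.2]
finger_gap: 0.002
gripper_force: 0.0
```

Call:
{"api": "move_arm", "payload": {
  "rows": [
    [0,0,0,0,0,1,1],
    [0,0,0,0,0,2,1],
    [0,0,0,0,0,2,1]
  ]
}}

```text
t: 21.78
tcp_pos: [0.5298, 0.0275, 0.1275]
tool_rot: [0.122, 0.992, -0.0, -0.002]
force: [-0.8, 0.5, 4.7]
finger_gap: -0.002
gripper_force: 2.1
```

Call:
{"api": "move_arm", "payload": {
  "rows": [
    [0,0,0,0,0,0.5,1],
    [0,0,0,0,0,1,1],
    [0,0,0,0,0,1,1]
  ]
}}

```text
t: 22.03
tcp_pos: [0.5298, 0.0274, 0.1274]
tool_rot: [0.122, 0.992, -0.0, -0.002]
force: [-3.2, -0.6, 9.9]
finger_gap: -0.002
gripper_force: 5.5
```

```bash
python3 lid.py
```

```text
[('scene', 115, array([-141.1,   13.1,  100.1]), 0.038)]
chest tcp [-84.8  -0.8 127.4] q [-0.16  0.6   1.78 -0.    0.77 -1.48] F [-3.   0.2 11. ] Fchest [ 0.6 -3.  11. ] gap -0.0 5.389886819757521 t 22.1333
```

Call:
{"api": "move_arm", "payload": {
  "rows": [
    [0,0,0,0,0,1,1],
    [0,0,0,0,0,2,1],
    [0,0,0,0,0,2,1]
  ]
}}

```text
t: 22.38
tcp_pos: [0.5298, 0.0275, 0.1272]
tool_rot: [0.122, 0.993, -0.0, -0.001]
force: [-6.5, 0.5, 25.0]
finger_gap: 0.001
gripper_force: 12.1
```

Call:
{"api": "move_arm", "payload": {
  "rows": [
    [0,0,0,0,0,-10,1],
    [0,0,0,0,0,-40,1],
    [0,0,0,0,0,-80,1],
    [0,0,0,0,0,-120,1],
    [0,0,0,0,0,-160,1],
    [0,0,0,0,0,-160,1],
    [0,0,0,0,0,-160,1],
    [0,0,0,0,0,-160,1]
  ]
}}

```text
t: 23.05
tcp_pos: [0.5298, 0.0275, 0.2837]
tool_rot: [0.122, 0.992, -0.0, -0.002]
force: [-0.4, -0.3, -0.4]
finger_gap: -0.0
gripper_force: 0.0
```

```bash
python3 lid.py
python3 - <<'E'
from h import *
s=snap('scene'); save(s,'scene6.png',(180,120,460,330),2.5)
c=RC.inv().apply((s['P']-C0).reshape(-1,3))*1000
f=c[(c[:,0]>-108)&(c[:,0]<100)&(abs(c[:,1])<140)&(c[:,2]>80)&(c[:,2]<130)]
print(np.polyfit(f[:,0],f[:,2],1),np.median(f[f[:,0]<-60][:,2]))
E
```

```text
[('scene', 125, array([-141.1,    6.7,   99.2]), 0.035), ('top', 7, array([-144.8,   33.7,  100.8]), 0.041)]
chest tcp [-84.8  -1.4 282.3] q [-0.16  0.37  1.63 -0.    1.14 -1.48] F [-0.2 -0.3  0.3] Fchest [ 0.4 -0.2  0.3] gap -0.001 0.0 t 23.15
[2.04839537e-03 1.02001920e+02] 101.76358483288291
```

View pics/scene6.png

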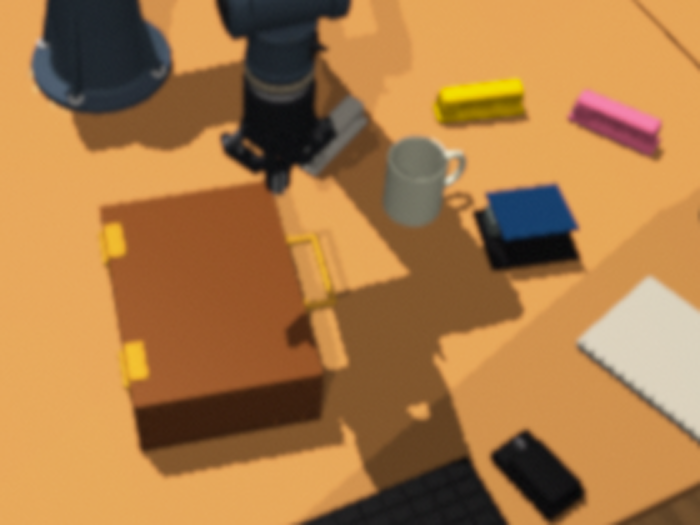

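The lid is flat and shut: its outer face is at 102 mm with zero slope, at crop (210,300). The gripper is clear of it, and the mug, punch and look-alikes are where they were. Handing in.

```bash
python3 -c "
from station import order
print(order.sign_off())"
```

```text
the job is handed in; nothing more can be done
None
```

The job is handed in: the stapler stands in the big bay, the stay is unlocked, and the lid was lowered by its handle and pressed fully shut on the catch in about 23 s; the verdict was not shown.

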